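Square up and clamp a power-module stack

ROBOT

A 6-joint arm with a two-finger parallel gripper is mounted at the origin on a cart in front of the work surface, level with it; the furniture and walls round the work are solid. World frame = base frame: x ahead of the robot, y to its left, z up, the work surface at z = 0. Lengths are in mm, angles in rad, forces in N, time in s.
With the tool pointing down it reaches from about 275 to 1000 mm from the base axis. Payload 8.4 kg.
Tool frame: the origin (TCP) lies at the very end of the fingers, on their centre line; the grasp point (between the pads) lies 19 mm behind it; z points along the fingers, y is the direction in which the jaws open and shut (so a half turn about z gives the same grasp; the last joint's range is limited). The gripper opens to 85 mm and grips with 20 to 120 N. Pads are 22 mm wide; open, the fingers measure 114 mm over their backs; the gripper's body (76 mm by 85 mm) begins 54 mm behind the grasp point. The pads swing forward as they close: fully open they stand 13 mm farther back than shut.
Start: joints at [-1.159, 0.353, 1.633, -0, 1.155, -0.002], TCP at [251.306, -572.253, 231.281] pointing down, gripper open.
Joint ranges: [-2.63, 2.63], [-0.92, 2.1], [0.06, 2.66], [-1.3, 4.44], [0, 2.69], [-3.02, 3.02]. Speed limits (rad/s): [2.22, 2.22, 2.79, 3.14, 3.14, 3.14].

INTERFACE

Orientations are given as [roll, pitch, yaw] about the fixed x, y, z axes, in that order (R = Rz(yaw) Ry(pitch) Rx(roll)).
In Python, from rig import sense, grab_frame, get_calibration, sign_off, boxes_of, trace gives the robot as it stands.
- The arm moves only by the tool servo_tool, never from a script. Its argument "rows" is a list of rows, each a list of 3 entries, a list of its own where there are three numbers: the finger opening in mm, from 0 to 85.4, then the shift along the tool's x, y, z in mm, then the turn, a rotation vector about the tool's x, y, z in degrees. A call has 1 to 8 rows; each row shifts and turns the commanded pose from where the row before left it, along the tool's axes as they then stand; what a row does not reach is not made up. A row lasts 1/8 s, in which the tool goes at most 62.5 mm and 10.7 degrees, less where a joint would pass 70% of its speed; a pose out of reach is approached as far as the arm can. A call is refused whole if a number of a shift passes 62.5 or a number of a turn 10.7, either way. A call with a gripper value outside its range is refused whole. The fingers move at their own pace and stop on an object; "force" is the grip in N (left out, the last holds). Time passes only in rows, so rows that do not move let the fingers close. It gives the time, the measured TCP pose, the force and the opening at its end, in the units of the state.
- sense(): the state, without advancing time (a new reading comes with each control period).
- grab_frame(name): name is "scene" or "top" or "wrist"; returns the picture (400x640x3 uint8, blue, green, red); there is no depth.
- get_calibration(name): a dict with "intrinsics" (3x3 intrinsics, pixels), "world_to_cam" (4x4, takes a point from world to camera coordinates). Camera axes: x right, y down, z forward; pixel columns grow to the right and rows downward; lengths in mm; the calibration is good to about 2 mm. The wrist camera is an equidistant fisheye: a pixel r from the principal point sees the ray r / f radians off the axis. A picture is of the moment at which its call begins: read the wrist's pose just before it. get_calibration takes no time and is no camera call; for the wrist camera it gives the pose at the moment of the call.
- sign_off(): hands the job in, once; it reports no verdict.
Trained networks look in the newest picture that a camera, given by its name, has taken for a name from the list of things; names that differ only in an ending like _2 or _b are one class to them, and where a whole thing is asked for, a point or a joint stands for the part that bears it (a point fixed in the world has none). Each returns a list of dicts, best first, with "conf" (0 to 1); they miss things now and then, are a little off and sometimes report something else, mostly with a low value. They report only what shows in the picture. A call takes as long as a camera call.
- boxes_of(camera, thing): "centre" ([x, y, z] in mm, in the coordinates of the camera as it stood for that picture, good to about 4 mm: the middle of the surface that is visible of it).
- trace(camera, thing): "mask" (400x640 bool, what is visible of it).
The state is a dict: "clock": time; "qpos": joint angles; "qvel": joint speeds; "joint_efforts": joint torques, N m; "eef_pos": TCP position; "tcp_rot": TCP orientation; "contact_force": force on the tool from outside, world axes, zero at the start; "wrist_torque": the same for the moment, N m; "opening": opening from 0.0 (shut) to 1.0 (fully open).
Only numpy, scipy, OpenCV 4.12 (cv2) and the standard library are available. Lean on these libraries where they do the work, as an engineer would, in place of code of your own. Each camera call takes 0.05 s, during which the arm holds its last target. There are 200 camera calls.

TASK

Dry-fit the power-module stack in the squaring nest: the copper plate (already lying loosely in the nest) at the bottom, the white ceramic insulator on it, the black heat sink on top, fins up, all three pushed home against the two back pins and the locked end stop so that their edges are flush, with the jaw slid shut until it bears firmly on the pile, and left closed. The ceramic is brittle: do not drop it or press hard, do not force the stop out of its setting, and leave the other things on the bench where they are.

Things in the scene. Friction and masses are not known exactly. Their poses are not given: they have to be found in the camera images.
- nest: Squaring nest, fixed on the green bench top (5 mm below the grey mat): aluminium, 184 x 168 x 10 mm (x -134 to 50, y -72 to 96). Origin on its underside, 27 mm short of the back pins: the pile, 54 mm along nest x and 100 mm along nest y, rests on a dark bed (40 x 88 mm, centred), top at z = 16 mm; beside the bed fingers can reach down to z = 10 mm, on the rail to 16 mm.
- back_pins (a point): Point midway between the nest's two back pins, at bed height, where the pile's long side (nest +x side) belongs. The pins are steel, 8 mm across, tops at z = 45 mm, centred 4 mm beyond this line and 36 mm to either side along nest y.
- stop_track (a point): Fixed point on the nest: the innermost place of the end stop's face, 44 mm along nest +y from the nest's centre line, at bed height. The stop, a steel block 30 mm wide, top at z = 42 mm, with a black lock knob, was left locked anywhere from here to 18 mm farther along +y: its setting is not measured but must be seen or felt, and holds to about 18 N. The pile's +y end belongs against it.
- clamp_jaw (a joint): Travel of the sliding jaw in m, along nest +x: 0 fully open, 0.055 when its pad touches a pile that stands against the back pins, 0.060 at its end stop. Slides with about 3 N of friction and stays where it is left.
- jaw_grip (a point): Centre of the top of the jaw's red upright grip, at 67.5 mm above the nest's underside; the grip is 12 mm thick along nest x, 26 mm wide along nest y and stands 34 mm above the grey carriage. It lies 45 mm behind (nest -x of) the pad's face; the carriage ends 9 mm behind it. Push it from behind or pinch it.
- jaw_face (a point): Centre of the face of the jaw's white pad, 30 mm above the nest's underside; the pad is 44 mm wide along nest y and spans z = 19 to 43 mm; it moves with the jaw.
- copper_plate: Copper plate 54 x 100 x 8 mm, 0.39 kg, starts in the nest on the bed, some millimetres off the pins and slightly turned. Origin at the centre of its underside, x along its 54 mm width, y along its length, z up. It may lie either way round.
- ceramic_plate: White ceramic plate 54 x 100 x 8 mm, 0.17 kg, lying flat on the grey mat, whose top is z = 0. Origin at the centre of its underside, x along its 54 mm width, y along its length. It may go in either way round.
- heat_sink: Black finned heat sink 54 x 100 x 19 mm, 0.15 kg (base 7 mm, fins along its length above), lying on the grey mat (z = 0) fins up. Origin at the centre of its underside, x along its 54 mm width, y along its length. It may go in either way round.
- swab_tube: Bystander: upright tube with a blue cap, 30 mm across, 90 mm tall, origin at its foot.
- qc_stamp: Bystander: small brown wooden stamp, 24 mm across, 50 mm tall, origin at its foot.
- tweezers: Bystander: tweezers lying flat, 125 mm long along its y, 11 mm high.
- tip_tin: Bystander: flat round tin, 53 mm across, 20 mm tall.

How it is judged (in metres and radians):
At the end, for the whole second after the job is handed in: Copper, ceramic, heat sink lie on one another in that order on the nest's bed (heights within 2 mm), each within 1.5 mm of the back pins, 2 mm of the end stop and 0.03 rad of square; the jaw stays shut on the pile (travel 55 mm within 1.5 mm), its pad bearing with over 1 N; all at rest (z of copper_plate in the frame of nest between 0.014 and 0.018 m and z of ceramic_plate in the frame of nest between 0.022 and 0.026 m and z of heat_sink in the frame of nest between 0.03 and 0.034 m and x of copper_plate in the frame of nest between -0.0015 and 0.0015 m and y of copper_plate in the frame of stop_face between -0.052 and -0.048 m and angle between the x axis of each of copper_plate, ceramic_plate, heat_sink and the x axis of nest, either way round below 0.03 rad and x of ceramic_plate in the frame of nest between -0.0015 and 0.0015 m and y of ceramic_plate in the frame of stop_face between -0.052 and -0.048 m and x of heat_sink in the frame of nest between -0.0015 and 0.0015 m and y of heat_sink in the frame of stop_face between -0.052 and -0.048 m and value of joint clamp_jaw between 0.0535 and 0.0565 m and linear speed of each of copper_plate, ceramic_plate, heat_sink below 0.01 m/s and contact force between clamp_jaw_c5 and anything else above 1 N and contact force between clamp_jaw_c5 and the fingers below 0.5 N); the robot touches nothing.
It fails at once if the ceramic is pressed with more than 30 N by the nest's pins, stop or jaw, or struck with more than 80 N by another layer (contact force between ceramic_plate and nest above 30 N or contact force between ceramic_plate and copper_plate above 80 N or contact force between ceramic_plate and heat_sink above 80 N).
It fails at once if the ceramic is dropped (moves faster than 0.35 m/s while nothing touches it) (contact force between ceramic_plate and anything else below 0.01 N and linear speed of ceramic_plate above 0.35 m/s).
It fails at once if the jaw is pressed on the pile with more than 40 N (contact force between clamp_jaw_c5 and anything else above 40 N).
It fails at once if the end stop is forced out of its setting by more than 2 mm (distance of stop_face from where it was at the start of the episode above 0.002 m).
It fails at once if a bystander is shifted by more than 30 mm (distance of any of swab_tube, qc_stamp, tweezers, tip_tin from where it was at the start of the episode above 0.03 m).
It also fails if it takes over 72 s, if anything falls off the work surface, if the arm or the gripper's body presses on something with over 40 N, if the wrist force passes 120 N, or if a joint passes its speed limit or range.

## Working session

There is one attempt and no reset: what is moved stays moved. The work goes in short steps, Python scripts to look and compute and a tool call to move; the robot and the scene stay as the last step left them, time stands still between calls to the robot, and variables do not carry over. Pictures are saved under pics/ and viewed, about 8 in all and at most 12, crops included, and the job is handed in when it is done.

Besides the shell and the picture viewer there is one more tool, called after ">>>" by a JSON object that holds its "op" and its "data", one argument or row to a line. servo_tool: Moves the arm, as the interface text tells. Its arguments: {"type":"object","properties":{"rows":{"type":"array","items":{"type":"array"}},"force":{"type":"number"}},"required":["rows"]}

```bash
mkdir -p pics; ls; cat > h.py <<'E'
import numpy as np, cv2
from rig import *
def pix2plane(cam,uv,z,C=None):
    c=C or get_calibration(cam);K=np.array(c["intrinsics"]);T=np.array(c["world_to_cam"])
    uv=np.atleast_2d(uv).astype(float);x=(uv-[K[0,2],K[1,2]])/[K[0,0],K[1,1]]
    if cam=="wrist":
        r=np.linalg.norm(x,axis=1);s=np.where(r>1e-9,np.sin(r)/np.maximum(r,1e-9),1);d=np.c_[x*s[:,None],np.cos(r)]
    else: d=np.c_[x,np.ones(len(x))]
    R=T[:3,:3];o=-R.T@T[:3,3];d=d@R
    return o+d*((z-o[2])/d[:,2])[:,None]
def cam2w(cam,p,C=None):
    c=C or get_calibration(cam);T=np.array(c["world_to_cam"]);return T[:3,:3].T@(np.array(p)-T[:3,3])
def proj(cam,P,C=None):
    c=C or get_calibration(cam);K=np.array(c["intrinsics"]);T=np.array(c["world_to_cam"])
    p=np.atleast_2d(P)@T[:3,:3].T+T[:3,3]
    if cam=="wrist":
        n=np.linalg.norm(p[:,:2],axis=1);r=np.arctan2(n,p[:,2]);x=p[:,:2]/np.maximum(n,1e-9)[:,None]*r[:,None]
    else: x=p[:,:2]/p[:,2:]
    return x*[K[0,0],K[1,1]]+[K[0,2],K[1,2]]
def rect(cam,thing,z,C=None):
    t=trace(cam,thing)
    if not t: print(thing,"none");return
    m=t[0]["mask"].astype(np.uint8);cs,_=cv2.findContours(m,cv2.RETR_EXTERNAL,cv2.CHAIN_APPROX_NONE)
    c=max(cs,key=cv2.contourArea)[:,0,:]
    P=pix2plane(cam,c,z,C)[:,:2].astype(np.float32);r=cv2.minAreaRect(P)
    b=cv2.boxPoints(r);e=[b[1]-b[0],b[2]-b[1]];l=max(e,key=np.linalg.norm)
    print(thing,"conf",round(t[0]["conf"],2),"ctr",np.round(r[0],1),"size",np.round(r[1],1),"long-axis deg",round(float(np.degrees(np.arctan2(l[1],l[0])))%180,2),"px",c.mean(0).round())
    return r,m
E
python3 - <<'E'
from h import *
s=sense();print({k:np.round(v,3) for k,v in s.items()})
for cam in("scene","top"):
    im=grab_frame(cam);cv2.imwrite(f"pics/{cam}0.png",im)
    for t in("nest","clamp_jaw","copper_plate","ceramic_plate","heat_sink","swab_tube","qc_stamp","tweezers","tip_tin","jaw_grip","jaw_face","stop_track"):
        b=boxes_of(cam,t)
        print(cam,t,[(round(x["conf"],2),np.round(cam2w(cam,x["centre"]))) for x in b[:2]])
for t,z in(("copper_plate",19),("ceramic_plate",8),("heat_sink",19)): rect("top",t,z)
c=get_calibration("top");print(np.round(c["intrinsics"],1),np.round(c["world_to_cam"],3))
c=get_calibration("wrist");print(np.round(c["intrinsics"],1),np.round(c["world_to_cam"],3))
E
```

```text
pics
{'clock': np.float64(0.0), 'qpos': array([-1.159,  0.354,  1.634,  0.   ,  1.155, -0.002]), 'qvel': array([ 0.001,  0.   ,  0.   , -0.001,  0.001, -0.001]), 'joint_efforts': array([ 2.0000e-03, -6.0525e+01, -3.4207e+01,  0.0000e+00,  9.0000e-03,
       -0.0000e+00]), 'eef_pos': array([ 251.131, -571.804,  230.562]), 'tcp_rot': array([-3.14 , -0.   ,  0.414]), 'contact_force': array([0.052, 0.294, 0.044]), 'wrist_torque': array([-0.006,  0.002, -0.041]), 'opening': np.float64(1.001)}
scene nest [(0.62, array([ 495., -304.,    4.]))]
scene clamp_jaw [(0.58, array([ 467., -316.,   32.]))]
scene copper_plate [(0.93, array([ 571., -313.,   15.]))]
scene ceramic_plate [(0.84, array([653.,  15.,   5.])), (0.5, array([ 467., -319.,   33.]))]
scene heat_sink [(0.9, array([486.,   9.,  15.]))]
scene swab_tube [(0.68, array([729.,  68.,  53.]))]
scene qc_stamp [(0.52, array([ 731., -237.,   24.])), (0.31, array([ 499., -302.,    7.]))]
scene tweezers [(0.73, array([385.,  -2.,   0.]))]
scene tip_tin [(0.52, array([443., 128.,  17.])), (0.41, array([488.,   8.,  16.]))]
scene jaw_grip [(0.8
[... 1095 characters left out ...]
 55.6] long-axis deg 85.53 px [281. 160.]
heat_sink conf 0.98 ctr [500.4  18.2] size [53.6 98.7] long-axis deg 97.8 px [279. 227.]
[[397.6   0.  326.9]
 [  0.  397.6 193.6]
 [  0.    0.    1. ]] [[ 1.90000e-02 -1.00000e+00  2.00000e-02 -1.04124e+02]
 [-9.81000e-01 -2.30000e-02 -1.90000e-01  5.72217e+02]
 [ 1.91000e-01 -1.60000e-02 -9.82000e-01  8.45444e+02]
 [ 0.00000e+00  0.00000e+00  0.00000e+00  1.00000e+00]]
[[309.7   0.  318.4]
 [  0.  309.7 197.6]
 [  0.    0.    1. ]] [[ 4.02000e-01 -9.15000e-01  0.00000e+00 -6.26157e+02]
 [-8.81000e-01 -3.87000e-01  2.70000e-01 -3.60860e+01]
 [-2.47000e-01 -1.09000e-01 -9.63000e-01  3.77397e+02]
 [ 0.00000e+00  0.00000e+00  0.00000e+00  1.00000e+00]]
```

View pics/top0.png

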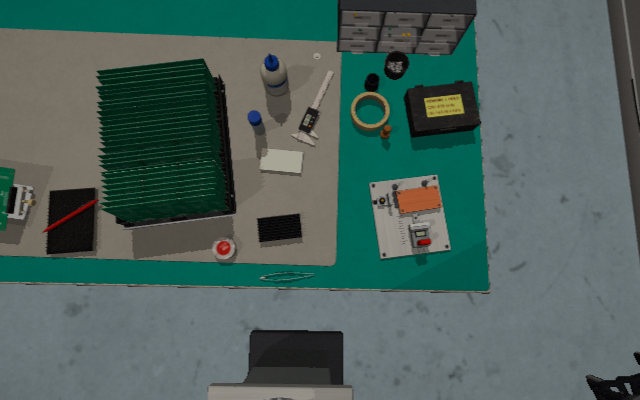

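View pics/scene0.png

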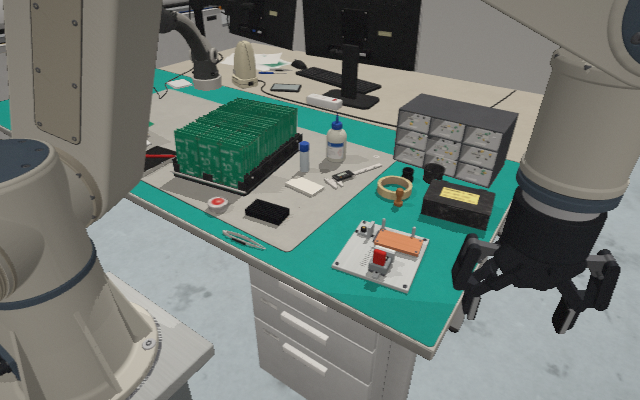

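```bash
cat >> h.py <<'E'
from scipy.spatial.transform import Rotation as Ro
def plan(target,yawdeg,n=8,opening=None):
    """rows from the sensed pose to a tool-down pose, world axes in"""
    s=sense();p=np.array(s["eef_pos"]);y0=np.degrees(s["tcp_rot"][2]);d=(np.array(target)-p)/n;dy=((yawdeg-y0+180)%360-180)/n
    rows=[]
    for i in range(n):
        R=(Ro.from_euler("z",y0+i*dy,degrees=True)*Ro.from_euler("x",180,degrees=True))
        rows.append([opening,[round(float(v),1) for v in R.inv().apply(d)],[0,0,round(-dy,2)]])
    print("at",p.round(1),round(y0,2)," rows:",rows)
E
python3 - <<'E'
from h import *
grab_frame("top")
r=rect("top","nest",5)
plan([565,-340,190],96,8,85)
E
```

```text
nest conf 0.71 ctr [ 536.6 -286.8] size [185.9 169.5] long-axis deg 9.01 px [408. 213.]
at [ 251.3 -572.2  231.3] 23.71  rows: [[85, [47.6, -10.8, 5.2], [0, 0, np.float64(-9.04)]], [85, [48.7, -3.2, 5.2], [0, 0, np.float64(-9.04)]], [85, [48.6, 4.5, 5.2], [0, 0, np.float64(-9.04)]], [85, [47.3, 12.1, 5.2], [0, 0, np.float64(-9.04)]], [85, [44.8, 19.3, 5.2], [0, 0, np.float64(-9.04)]], [85, [41.2, 26.1, 5.2], [0, 0, np.float64(-9.04)]], [85, [36.6, 32.3, 5.2], [0, 0, np.float64(-9.04)]], [85, [31.1, 37.6, 5.2], [0, 0, np.float64(-9.04)]]]
```

>>> {"op": "servo_tool", "data": {
  "rows": [
    [85,[47.6,-10.8,5.2],[0,0,-9.4]],
    [85,[48.7,-3.2,5.2],[0,0,-9.4]],
    [85,[48.6,4.5,5.2],[0,0,-9.4]],
    [85,[47.3,12.1,5.2],[0,0,-9.4]],
    [85,[44.8,19.3,5.2],[0,0,-9.4]],
    [85,[41.2,26.1,5.2],[0,0,-9.4]],
    [85,[36.6,32.3,5.2],[0,0,-9.4]],
    [85,[31.1,37.6,5.2],[0,0,-9.4]]
  ]
}}

```text
clock: 2.55
eef_pos: [561.1, -332.0, 189.6]
tcp_rot: [3.141, 0.0, 1.732]
contact_force: [0.7, 0.1, 0.5]
opening: 0.996
```

>>> {"op": "servo_tool", "data": {
  "rows": [
    [85,[0,0,0],[0,0,0]],
    [85,[0,0,0],[0,0,0]]
  ]
}}

```text
clock: 2.8
eef_pos: [559.5, -333.1, 189.5]
tcp_rot: [-3.141, 0.0, 1.726]
contact_force: [-0.2, 0.3, -0.5]
opening: 0.999
```

```bash
python3 - <<'E'
from h import *
s=sense();print(s["clock"],np.round(s["eef_pos"],1),np.degrees(s["tcp_rot"]).round(2),np.round(s["contact_force"],1))
C=get_calibration("wrist");im=grab_frame("wrist");cv2.imwrite("pics/w1.png",im)
rect("wrist","copper_plate",19,C)
rect("wrist","nest",5,C)
for t in("jaw_face","jaw_grip","back_pins","stop_track"): print(t,[(round(x["conf"],2),cam2w("wrist",x["centre"],C).round(1)) for x in boxes_of("wrist",t)[:2]])
E
```

```text
2.8 [ 559.5 -333.1  189.5] [-179.97    0.     98.87] [-0.2  0.3 -0.5]
copper_plate conf 0.83 ctr [ 573.5 -312.7] size [ 54.8 100.2] long-axis deg 99.95 px [335. 159.]
nest conf 0.81 ctr [ 534.9 -291.9] size [184.8 168.5] long-axis deg 8.65 px [314. 140.]
jaw_face [(0.86, array([ 487.4, -307.1,   33.9]))]
jaw_grip [(0.96, array([ 488.4, -311.2,   31.5]))]
back_pins [(0.94, array([ 519.2, -281.5,    5.4]))]
stop_track [(0.88, array([ 517.2, -280.9,    5.1]))]
```

View pics/w1.png

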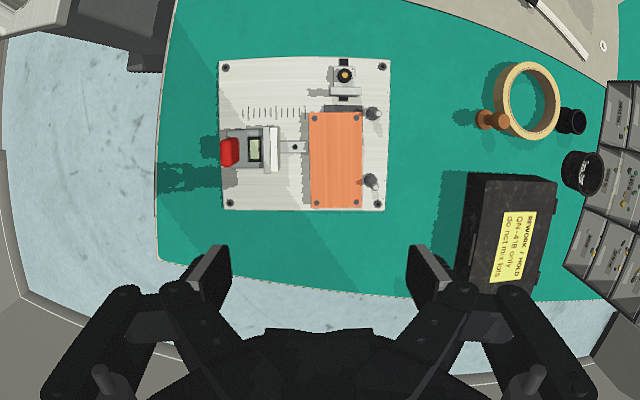

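```bash
python3 - <<'E'
from h import *
im=cv2.imread("pics/w1.png");c=cv2.resize(im[50:220,210:400],None,fx=3.4,fy=3.4,interpolation=cv2.INTER_CUBIC);cv2.imwrite("pics/w1c.png",c)
O=np.array([578.2,-297.4]);a=np.radians(8.7);R=np.array([[np.cos(a),-np.sin(a)],[np.sin(a),np.cos(a)]])
f=lambda x,y,z:np.r_[O+R@[x,y],z-5]
for n,P in(("pin+",f(31,36,45)),("pin-",f(31,-36,45)),("corner",f(50,96,10)),("corner",f(-134,-72,10)),("bed",f(27,44,16))):
    u=proj("wrist",P)[0];print(n,u.round(1),((u-[210,50])*3.4).round())
E
```

```text
pin+ [377.8 112.1] [571. 211.]
pin- [375.3 186.2] [562. 463.]
corner [389.7  57.5] [611.  26.]
corner [223.  209.4] [ 44. 542.]
bed [368.9 104.3] [540. 185.]
```

View pics/w1c.png

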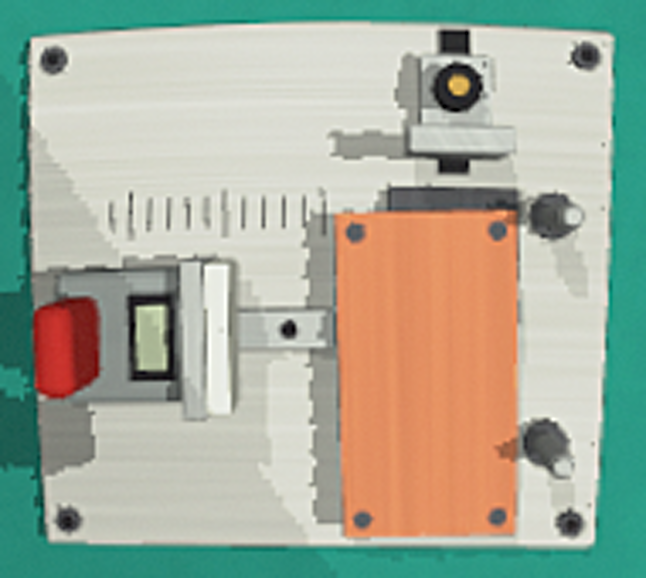

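```bash
cat >> h.py <<'E'
O=np.array([578.2,-298.2]);a=np.radians(8.75);RN=np.array([[np.cos(a),-np.sin(a)],[np.sin(a),np.cos(a)]])
def n2w(x,y,z): return np.r_[O+RN@[x,y],z-5]
def w2n(p): return np.r_[RN.T@(np.array(p)[:2]-O),p[2]+5]
E
python3 - <<'E'
from h import *
for u,v,z in((462,150,37),(462,157,37),(462,157,11),(462,157,20)):
    print(v,z,w2n(pix2plane("wrist",[u/3.4+210,v/3.4+50],z)[0]).round(1))
print("copper",w2n([573.5,-312.7,11]).round(1))
for n,u,v in(("cu TL",334,211),("TR",519,211),("BL",346,537),("BR",515,537)): print(n,w2n(pix2plane("wrist",[u/3.4+210,v/3.4+50],19)[0]).round(1))
plan([663,18,190],85.5,8,75)
E
```

```text
150 37 [ 1.  53.1 42. ]
157 37 [ 1.  51.1 42. ]
157 11 [ 3.2 52.5 16. ]
157 20 [ 2.4 52.1 25. ]
copper [ -6.9 -13.6  16. ]
cu TL [-35.   35.7  24. ]
TR [19.6 36.4 24. ]
BL [-31.7 -64.3  24. ]
BR [ 21.3 -64.3  24. ]
at [ 559.4 -333.7  189.9] 98.83  rows: [[75, [41.5, 19.6, -0.0], [0, 0, np.float64(1.67)]], [75, [42.0, 18.3, -0.0], [0, 0, np.float64(1.67)]], [75, [42.5, 17.1, -0.0], [0, 0, np.float64(1.67)]], [75, [43.0, 15.9, -0.0], [0, 0, np.float64(1.67)]], [75, [43.4, 14.6, -0.0], [0, 0, np.float64(1.67)]], [75, [43.9, 13.3, -0.0], [0, 0, np.float64(1.67)]], [75, [44.2, 12.1, -0.0], [0, 0, np.float64(1.67)]], [75, [44.6, 10.8, -0.0], [0, 0, np.float64(1.67)]]]
```

>>> {"op": "servo_tool", "data": {
  "rows": [
    [0,[-17.2,5.8,10],[0,0,0]],
    [0,[-17.2,5.8,20],[0,0,0]],
    [0,[-17.3,5.9,30],[0,0,0]],
    [0,[0,0,40],[0,0,0]],
    [0,[0,0,40],[0,0,0]],
    [0,[0,0,30],[0,0,0]],
    [0,[0,0,11],[0,0,0]],
    [0,[0,0,0],[0,0,0]]
  ],
  "force": 30
}}

```text
clock: 4.15
eef_pos: [584.9, -381.7, 8.0]
tcp_rot: [-3.141, -0.001, 1.726]
contact_force: [-0.3, -0.6, 0.1]
opening: -0.006
```

```bash
python3 - <<'E'
from h import *
s=sense();print(s["clock"],w2n(s["eef_pos"]).round(1),np.degrees(s["tcp_rot"]).round(2),np.round(s["contact_force"],1),s["opening"])
E
```

```text
4.15 [ -6.  -83.6  13. ] [-1.7995e+02 -4.0000e-02  9.8900e+01] [-0.3 -0.6  0.1] -0.005737256224267355
```

>>> {"op": "servo_tool", "data": {
  "rows": [
    [0,[4,0,0],[0,0,0]],
    [0,[3,0,0],[0,0,0]],
    [0,[3,0,0],[0,0,0]],
    [0,[3,0,0],[0,0,0]],
    [0,[3,0,0],[0,0,0]],
    [0,[3,0,0],[0,0,0]],
    [0,[2,0,0],[0,0,0]],
    [0,[0,0,0],[0,0,0]]
  ]
}}

```text
clock: 5.15
eef_pos: [582.0, -360.6, 8.7]
tcp_rot: [3.141, 0.0, 1.726]
contact_force: [0.4, -3.9, 2.8]
opening: -0.002
```

>>> {"op": "servo_tool", "data": {
  "rows": [
    [0,[1,0,0],[0,0,0]],
    [0,[0,0,0],[0,0,0]]
  ]
}}

```text
clock: 5.4
eef_pos: [581.8, -359.7, 8.7]
tcp_rot: [3.142, 0.0, 1.726]
contact_force: [1.0, -2.2, 2.4]
opening: -0.002
```

>>> {"op": "servo_tool", "data": {
  "rows": [
    [0,[0.7,0,0],[0,0,0]],
    [0,[0,0,0],[0,0,0]]
  ]
}}

```text
clock: 5.65
eef_pos: [581.6, -359.0, 8.6]
tcp_rot: [-3.142, -0.0, 1.726]
contact_force: [0.9, -3.8, 2.2]
opening: -0.001
```

>>> {"op": "servo_tool", "data": {
  "rows": [
    [0,[0.8,0,0],[0,0,0]],
    [0,[0,0,0],[0,0,0]]
  ]
}}

```text
clock: 5.9
eef_pos: [581.4, -358.2, 8.7]
tcp_rot: [-3.142, -0.0, 1.726]
contact_force: [0.6, -3.9, 3.2]
opening: 0.003
```

>>> {"op": "servo_tool", "data": {
  "rows": [
    [0,[0.8,0,0],[0,0,0]],
    [0,[0,0,0],[0,0,0]]
  ]
}}

```text
clock: 6.15
eef_pos: [581.3, -357.3, 8.7]
tcp_rot: [-3.141, -0.0, 1.726]
contact_force: [0.5, -4.1, 2.7]
opening: 0.0
```

>>> {"op": "servo_tool", "data": {
  "rows": [
    [0,[0.6,0,0],[0,0,0]],
    [0,[0,0,0],[0,0,0]]
  ]
}}

```text
clock: 6.4
eef_pos: [581.2, -356.7, 8.6]
tcp_rot: [-3.141, -0.0, 1.726]
contact_force: [0.9, -3.5, 3.2]
opening: -0.001
```

>>> {"op": "servo_tool", "data": {
  "rows": [
    [0,[0.6,0,0],[0,0,0]],
    [0,[0,0,0],[0,0,0]]
  ]
}}

```text
clock: 6.65
eef_pos: [581.1, -356.1, 8.6]
tcp_rot: [-3.141, -0.0, 1.726]
contact_force: [0.7, -2.7, 2.5]
opening: 0.001
```

>>> {"op": "servo_tool", "data": {
  "rows": [
    [0,[0.6,0,0],[0,0,0]],
    [0,[0,0,0],[0,0,0]]
  ]
}}

```text
clock: 6.9
eef_pos: [581.0, -355.5, 8.6]
tcp_rot: [-3.141, -0.0, 1.726]
contact_force: [0.9, -4.7, 2.9]
opening: -0.0
```

```bash
python3 - <<'E'
from h import *
s=sense();p=np.array(s["eef_pos"]);print(s["clock"],w2n(p).round(1),np.round(s["contact_force"],1))
C=get_calibration("wrist");im=grab_frame("wrist");cv2.imwrite("pics/w2.png",im[30:330,160:480])
rect("wrist","copper_plate",19,C)
for P in ((-27,51.5,24),(27,51.5,24)): print(proj("wrist",n2w(*P),C)-[160,30])
E
```

```text
6.9 [ -6.  -57.1  13.6] [ 0.9 -4.7  2.9]
copper_plate conf 0.61 ctr [ 572.2 -296.5] size [53.8 99.6] long-axis deg 98.07 px [321. 127.]
[[111.00933137 -10.34229065]]
[[237.2198157  -7.6751673]]
```

View pics/w2.png

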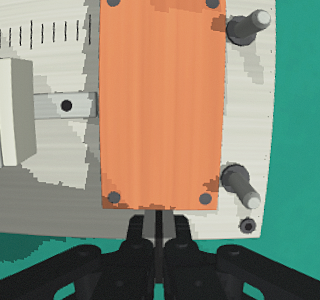

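>>> {"op": "servo_tool", "data": {
  "rows": [
    [0,[0.6,0,0],[0,0,0]],
    [0,[0,0,0],[0,0,0]]
  ]
}}

```text
clock: 7.25
eef_pos: [580.9, -355.0, 8.7]
tcp_rot: [-3.142, -0.0, 1.726]
contact_force: [0.6, -4.5, 2.4]
opening: -0.002
```

>>> {"op": "servo_tool", "data": {
  "rows": [
    [0,[0.5,0,0],[0,0,0]],
    [0,[0,0,0],[0,0,0]]
  ]
}}

```text
clock: 7.5
eef_pos: [581.0, -354.8, 8.7]
tcp_rot: [3.141, 0.0, 1.726]
contact_force: [1.5, -5.5, 0.9]
opening: -0.004
```

>>> {"op": "servo_tool", "data": {
  "rows": [
    [0,[0.5,0,0],[0,0,0]],
    [0,[0,0,0],[0,0,0]]
  ]
}}

```text
clock: 7.75
eef_pos: [581.0, -354.7, 8.7]
tcp_rot: [3.141, 0.001, 1.726]
contact_force: [0.3, -6.8, -0.2]
opening: -0.002
```

>>> {"op": "servo_tool", "data": {
  "rows": [
    [0,[-6,0,0],[0,0,0]],
    [20,[-8,0,-10],[0,0,0]],
    [40,[0,0,-50],[0,0,0]],
    [66,[0,0,-60],[0,0,0]],
    [66,[0,0,-40],[0,0,0]]
  ]
}}

```text
clock: 8.38
eef_pos: [583.6, -368.4, 172.2]
tcp_rot: [3.14, 0.001, 1.726]
contact_force: [0.0, 0.6, -0.3]
opening: 0.77
```

```bash
python3 - <<'E'
from h import *
plan([663,-45,180],85.5,8,66)
E
```

```text
at [ 583.6 -368.4  172.2] 98.9  rows: [[66, [38.4, 16.1, -1.0], [0, 0, np.float64(1.68)]], [66, [38.9, 14.9, -1.0], [0, 0, np.float64(1.68)]], [66, [39.3, 13.8, -1.0], [0, 0, np.float64(1.68)]], [66, [39.7, 12.6, -1.0], [0, 0, np.float64(1.68)]], [66, [40.0, 11.5, -1.0], [0, 0, np.float64(1.68)]], [66, [40.3, 10.3, -1.0], [0, 0, np.float64(1.68)]], [66, [40.6, 9.1, -1.0], [0, 0, np.float64(1.68)]], [66, [40.9, 7.9, -1.0], [0, 0, np.float64(1.68)]]]
```

>>> {"op": "servo_tool", "data": {
  "rows": [
    [66,[38.4,16.1,-1],[0,0,1.7]],
    [66,[38.9,14.9,-1],[0,0,1.7]],
    [66,[39.3,13.8,-1],[0,0,1.7]],
    [66,[39.7,12.6,-1],[0,0,1.7]],
    [66,[40,11.5,-1],[0,0,1.7]],
    [66,[40.3,10.3,-1],[0,0,1.7]],
    [66,[40.6,9.1,-1],[0,0,1.6]],
    [66,[40.9,7.9,-1],[0,0,1.6]]
  ]
}}

```text
clock: 9.38
eef_pos: [662.8, -43.2, 177.3]
tcp_rot: [-3.141, -0.0, 1.491]
contact_force: [0.7, -0.0, -0.4]
opening: 0.775
```

>>> {"op": "servo_tool", "data": {
  "rows": [
    [66,[0,0,0],[0,0,0]],
    [66,[0,0,0],[0,0,0]]
  ]
}}

```text
clock: 9.62
eef_pos: [662.5, -44.8, 176.9]
tcp_rot: [-3.141, 0.0, 1.493]
contact_force: [0.5, 0.4, 0.7]
opening: 0.771
```

```bash
python3 - <<'E'
from h import *
s=sense();print(s["clock"],np.round(s["eef_pos"],1),np.degrees(s["tcp_rot"]).round(2))
C=get_calibration("wrist");im=grab_frame("wrist");cv2.imwrite("pics/w3.png",im)
r,m=rect("wrist","ceramic_plate",8,C)
rect("wrist","ceramic_plate",4,C); rect("wrist","heat_sink",19,C);rect("wrist","heat_sink",10,C)
rect("wrist","swab_tube",0,C)
plan([r[0][0],r[0][1],60],85.5,3,66)
E
```

```text
9.625 [662.5 -44.8 176.9] [-1.7998e+02  1.0000e-02  8.5550e+01]
ceramic_plate conf 0.58 ctr [662.6  17.9] size [99.9 55.1] long-axis deg 86.79 px [314. 117.]
ceramic_plate conf 0.58 ctr [662.6  17.9] size [101.2  55.8] long-axis deg 86.79 px [314. 117.]
heat_sink conf 0.7 ctr [503.   15.3] size [62.2 99. ] long-axis deg 97.82 px [165. 138.]
heat_sink conf 0.7 ctr [498.1  15.1] size [ 64.  101.9] long-axis deg 97.82 px [165. 138.]
swab_tube conf 0.57 ctr [756.7  88.9] size [68.4 40.6] long-axis deg 28.78 px [401.  47.]
at [662.6 -45.4 176.7] 85.45  rows: [[66, [21.0, -1.7, 38.9], [0, 0, np.float64(-0.02)]], [66, [21.0, -1.7, 38.9], [0, 0, np.float64(-0.02)]], [66, [21.0, -1.6, 38.9], [0, 0, np.float64(-0.02)]]]
```

View pics/w3.png

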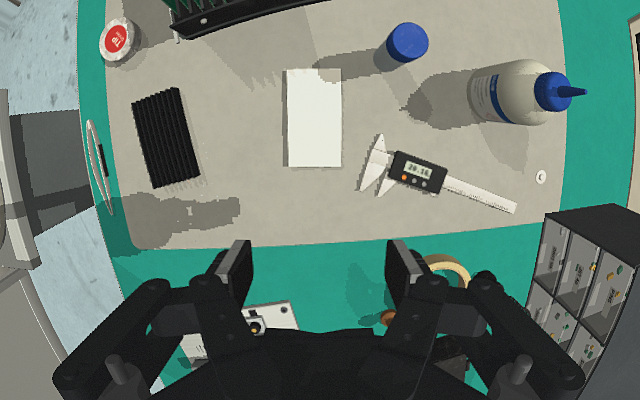

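>>> {"op": "servo_tool", "data": {
  "rows": [
    [66,[21,-1.7,39],[0,0,-0.5]],
    [66,[21,-1.7,39],[0,0,-0.5]],
    [66,[21,-1.7,39],[0,0,0]],
    [66,[0,0,30],[0,0,0]],
    [66,[0,0,18],[0,0,0]],
    [66,[0,0,5],[0,0,0]],
    [66,[0,0,2],[0,0,0]],
    [66,[0,0,0],[0,0,0]]
  ]
}}

```text
clock: 10.92
eef_pos: [662.8, 18.4, 5.7]
tcp_rot: [3.14, -0.0, 1.51]
contact_force: [1.3, 0.1, 0.1]
opening: 0.771
```

>>> {"op": "servo_tool", "data": {
  "rows": [
    [66,[0,0,2],[0,0,0]],
    [66,[0,0,0],[0,0,0]]
  ]
}}

```text
clock: 11.18
eef_pos: [662.2, 18.7, 3.1]
tcp_rot: [3.141, -0.0, 1.51]
contact_force: [0.0, -0.5, -0.3]
opening: 0.772
```

>>> {"op": "servo_tool", "data": {
  "rows": [
    [62,[0,0,2],[0,0,0]],
    [62,[0,0,2],[0,0,0]],
    [62,[0,0,0],[0,0,0]]
  ]
}}

```text
clock: 11.55
eef_pos: [661.9, 18.7, -1.6]
tcp_rot: [-3.141, 0.0, 1.51]
contact_force: [0.3, -0.1, -0.2]
opening: 0.727
```

>>> {"op": "servo_tool", "data": {
  "rows": [
    [62,[0,0,1],[0,0,0]],
    [62,[0,0,0],[0,0,0]]
  ]
}}

```text
clock: 11.8
eef_pos: [662.0, 18.7, -2.4]
tcp_rot: [-3.141, -0.0, 1.51]
contact_force: [0.1, -0.4, -0.1]
opening: 0.727
```

>>> {"op": "servo_tool", "data": {
  "rows": [
    [62,[0,0,1],[0,0,0]],
    [62,[0,0,0],[0,0,0]]
  ]
}}

```text
clock: 12.05
eef_pos: [662.0, 18.7, -3.4]
tcp_rot: [-3.141, 0.0, 1.51]
contact_force: [0.0, 0.8, -0.2]
opening: 0.727
```

>>> {"op": "servo_tool", "data": {
  "rows": [
    [62,[0,0,1.5],[0,0,0]],
    [58,[0,0,0],[0,0,0]],
    [50,[0,0,0],[0,0,0]],
    [50,[0,0,0],[0,0,0]],
    [50,[0,0,0],[0,0,0]]
  ],
  "force": 25
}}

```text
clock: 12.68
eef_pos: [663.3, 18.7, -3.5]
tcp_rot: [3.139, -0.0, 1.51]
contact_force: [0.6, 0.6, 9.4]
opening: 0.626
```

>>> {"op": "servo_tool", "data": {
  "rows": [
    [50,[0,0,-2],[0,0,0]],
    [50,[0,0,-10],[0,0,0]],
    [50,[0,0,-30],[0,0,0]],
    [50,[0,0,-40],[0,0,0]],
    [50,[0,0,-30],[0,0,0]],
    [50,[0,0,-10],[0,0,0]]
  ]
}}

```text
clock: 13.42
eef_pos: [663.0, 18.7, 119.4]
tcp_rot: [3.139, -0.0, 1.51]
contact_force: [-1.2, 0.6, -3.4]
opening: 0.619
```

```bash
python3 - <<'E'
from h import *
s=sense();print(s["opening"],np.round(s["contact_force"],1))
plan(n2w(-5.5,3,120),98.75,8,50)
E
```

```text
0.61879332218947 [-1.2  0.6 -3.4]
at [663.   18.7 119.4] 86.51  rows: [[50, [-40.0, -8.9, 0.5], [0, 0, np.float64(-1.53)]], [50, [-39.7, -10.0, 0.5], [0, 0, np.float64(-1.53)]], [50, [-39.4, -11.0, 0.5], [0, 0, np.float64(-1.53)]], [50, [-39.1, -12.1, 0.5], [0, 0, np.float64(-1.53)]], [50, [-38.8, -13.1, 0.5], [0, 0, np.float64(-1.53)]], [50, [-38.4, -14.2, 0.5], [0, 0, np.float64(-1.53)]], [50, [-38.0, -15.2, 0.5], [0, 0, np.float64(-1.53)]], [50, [-37.6, -16.2, 0.5], [0, 0, np.float64(-1.53)]]]
```

>>> {"op": "servo_tool", "data": {
  "rows": [
    [50,[-20,-4.4,0],[0,0,-0.8]],
    [50,[-40,-9.5,0.5],[0,0,-1.5]],
    [50,[-39.7,-10.5,0.5],[0,0,-1.5]],
    [50,[-39.3,-11.6,0.5],[0,0,-1.5]],
    [50,[-39,-12.6,0.5],[0,0,-1.5]],
    [50,[-38.6,-13.7,0.5],[0,0,-1.5]],
    [50,[-38.2,-14.7,0.5],[0,0,-1.5]],
    [50,[-37.8,-15.7,0.5],[0,0,-1.5]]
  ]
}}

```text
clock: 14.42
eef_pos: [575.4, -277.6, 112.5]
tcp_rot: [-3.14, -0.001, 1.708]
contact_force: [-0.4, 0.1, -1.3]
opening: 0.625
```

>>> {"op": "servo_tool", "data": {
  "rows": [
    [50,[-18,-8,0.5],[0,0,-0.9]],
    [50,[0,0,0],[0,0,0]],
    [50,[0,0,0],[0,0,0]]
  ]
}}

```text
clock: 14.8
eef_pos: [570.9, -294.8, 112.5]
tcp_rot: [-3.141, -0.001, 1.722]
contact_force: [-0.7, -0.4, -2.5]
opening: 0.62
```

```bash
cat >> h.py <<'E'
def st():
    s=sense();print(round(s["clock"],2),"nest",w2n(s["eef_pos"]).round(2),"yaw-nest",round(float(np.degrees(s["tcp_rot"][2]))-98.75,2),"F",np.round(s["contact_force"],1),"op mm",round(s["opening"]*85.4,1))
E
python3 -c "
from h import *
st();C=get_calibration('wrist');grab_frame('wrist');rect('wrist','ceramic_plate',123,C);print(O,n2w(-5.5,3,0))"
```

```text
14.8 nest [ -6.73   4.49 117.48] yaw-nest -0.06 F [-0.7 -0.4 -2.5] op mm 52.9
ceramic_plate conf 0.6 ctr [ 661.2 -232.3] size [11.8 30.7] long-axis deg 178.14 px [516. 162.]
[ 578.2 -298.2] [ 572.30764153 -296.07159409   -5.        ]
```

>>> {"op": "servo_tool", "data": {
  "rows": [
    [50,[-1.5,1.2,20],[0,0,0]],
    [50,[0,0,30],[0,0,0]],
    [50,[0,0,25],[0,0,0]],
    [50,[0,0,12],[0,0,0]],
    [50,[0,0,4],[0,0,0]],
    [50,[0,0,2],[0,0,0]],
    [50,[0,0,0],[0,0,0]]
  ]
}}

```text
clock: 15.78
eef_pos: [573.1, -297.1, 20.8]
tcp_rot: [3.141, 0.001, 1.723]
contact_force: [0.0, -0.9, -1.4]
opening: 0.621
```

```bash
python3 -c "
from h import *
st()"
```

```text
15.78 nest [-4.91  1.87 25.84] yaw-nest -0.04 F [ 0.  -0.9 -1.4] op mm 53.0
```

>>> {"op": "servo_tool", "data": {
  "rows": [
    [50,[0,0,1],[0,0,0]],
    [50,[0,0,0],[0,0,0]]
  ]
}}

```text
clock: 16.02
eef_pos: [572.7, -297.0, 19.6]
tcp_rot: [3.141, 0.0, 1.723]
contact_force: [0.1, -0.4, -1.1]
opening: 0.62
```

>>> {"op": "servo_tool", "data": {
  "rows": [
    [50,[0,0,1],[0,0,0]],
    [50,[0,0,0],[0,0,0]]
  ]
}}

```text
clock: 16.27
eef_pos: [572.5, -296.8, 18.1]
tcp_rot: [-3.141, -0.0, 1.723]
contact_force: [-1.0, 0.1, -1.5]
opening: 0.62
```

Nest z now about 23; expect touch near 20.5.

>>> {"op": "servo_tool", "data": {
  "rows": [
    [50,[0,0,1],[0,0,0]],
    [50,[0,0,0],[0,0,0]]
  ]
}}

```text
clock: 16.52
eef_pos: [572.5, -296.8, 17.1]
tcp_rot: [-3.141, -0.0, 1.723]
contact_force: [0.6, 0.6, -1.1]
opening: 0.625
```

>>> {"op": "servo_tool", "data": {
  "rows": [
    [50,[0,0,0.7],[0,0,0]],
    [50,[0,0,0],[0,0,0]]
  ]
}}

```text
clock: 16.77
eef_pos: [572.5, -296.9, 16.4]
tcp_rot: [-3.142, -0.0, 1.723]
contact_force: [-0.1, -0.2, -0.3]
opening: 0.62
```

>>> {"op": "servo_tool", "data": {
  "rows": [
    [50,[0,0,0.6],[0,0,0]],
    [50,[0,0,0],[0,0,0]]
  ]
}}

```text
clock: 17.02
eef_pos: [572.5, -296.9, 15.8]
tcp_rot: [-3.142, -0.0, 1.723]
contact_force: [-0.5, 0.2, -1.7]
opening: 0.623
```

>>> {"op": "servo_tool", "data": {
  "rows": [
    [50,[0,0,0.6],[0,0,0]],
    [50,[0,0,0],[0,0,0]]
  ]
}}

```text
clock: 17.27
eef_pos: [572.6, -296.9, 15.7]
tcp_rot: [3.141, 0.0, 1.723]
contact_force: [-1.5, 1.4, 3.3]
opening: 0.622
```

>>> {"op": "servo_tool", "data": {
  "rows": [
    [50,[0,0,0.6],[0,0,0]],
    [50,[0,0,0],[0,0,0]]
  ]
}}

```text
clock: 17.52
eef_pos: [572.7, -296.9, 15.6]
tcp_rot: [3.141, 0.0, 1.723]
contact_force: [-3.2, 3.0, 10.0]
opening: 0.617
```

>>> {"op": "servo_tool", "data": {
  "rows": [
    [54,[0,0,-0.6],[0,0,0]],
    [56,[0,0,0],[0,0,0]],
    [62,[0,0,0],[0,0,0]],
    [66,[0,0,-5],[0,0,0]],
    [66,[0,0,-40],[0,0,0]],
    [66,[0,0,-60],[0,0,0]],
    [66,[0,0,-50],[0,0,0]],
    [66,[0,0,-10],[0,0,0]]
  ]
}}

```text
clock: 18.52
eef_pos: [574.6, -297.9, 184.9]
tcp_rot: [3.136, 0.004, 1.723]
contact_force: [-0.6, -0.9, -0.4]
opening: 0.775
```

```bash
python3 -c "
from h import *
st();plan([501,-46,180],97.8,8,66)"
```

```text
18.52 nest [ -3.56   0.83 189.85] yaw-nest -0.04 F [-0.6 -0.9 -0.4] op mm 66.2
at [ 574.6 -297.9  184.9] 98.71  rows: [[66, [32.5, -4.3, 0.6], [0, 0, np.float64(0.11)]], [66, [32.5, -4.4, 0.6], [0, 0, np.float64(0.11)]], [66, [32.5, -4.4, 0.6], [0, 0, np.float64(0.11)]], [66, [32.5, -4.5, 0.6], [0, 0, np.float64(0.11)]], [66, [32.5, -4.6, 0.6], [0, 0, np.float64(0.11)]], [66, [32.5, -4.6, 0.6], [0, 0, np.float64(0.11)]], [66, [32.5, -4.7, 0.6], [0, 0, np.float64(0.11)]], [66, [32.5, -4.8, 0.6], [0, 0, np.float64(0.11)]]]
```

>>> {"op": "servo_tool", "data": {
  "rows": [
    [66,[32.5,-4.4,0.6],[0,0,0]],
    [66,[32.5,-4.4,0.6],[0,0,0]],
    [66,[32.5,-4.4,0.6],[0,0,0]],
    [66,[32.5,-4.5,0.6],[0,0,0.2]],
    [66,[32.5,-4.6,0.6],[0,0,0.2]],
    [66,[32.5,-4.6,0.6],[0,0,0.2]],
    [66,[32.5,-4.7,0.6],[0,0,0.2]],
    [66,[32.5,-4.8,0.6],[0,0,0.1]]
  ]
}}

```text
clock: 19.52
eef_pos: [497.4, -44.0, 174.8]
tcp_rot: [-3.141, -0.0, 1.707]
contact_force: [-0.2, 0.0, 0.2]
opening: 0.774
```

>>> {"op": "servo_tool", "data": {
  "rows": [
    [66,[0,0,0],[0,0,0]],
    [66,[0,0,0],[0,0,0]]
  ]
}}

```text
clock: 19.77
eef_pos: [498.4, -45.3, 175.3]
tcp_rot: [-3.141, 0.0, 1.708]
contact_force: [0.7, 0.4, -0.8]
opening: 0.774
```

```bash
python3 - <<'E'
from h import *
s=sense();print(s["clock"],np.round(s["eef_pos"],1),np.degrees(s["tcp_rot"]).round(2))
C=get_calibration("wrist");im=grab_frame("wrist")
r,m=rect("wrist","heat_sink",19,C);rect("wrist","heat_sink",0,C)
m=cv2.cvtColor(m*255,cv2.COLOR_GRAY2BGR);cv2.imwrite("pics/w4.png",np.hstack([im[60:200,240:420],m[60:200,240:420]]).repeat(2,0).repeat(2,1))
plan([r[0][0],r[0][1],60],97.8,3,66)
E
```

```text
19.775 [498.4 -45.3 175.3] [-1.7999e+02  1.0000e-02  9.7840e+01]
heat_sink conf 0.79 ctr [498.7  15.1] size [53.5 96.4] long-axis deg 98.37 px [328. 120.]
heat_sink conf 0.79 ctr [499.4  14.8] size [ 56.9 102.6] long-axis deg 98.37 px [328. 120.]
at [498.5 -45.8 175.3] 97.76  rows: [[66, [20.1, 2.8, 38.4], [0, 0, np.float64(-0.01)]], [66, [20.1, 2.8, 38.4], [0, 0, np.float64(-0.01)]], [66, [20.1, 2.8, 38.4], [0, 0, np.float64(-0.01)]]]
```

View pics/w4.png

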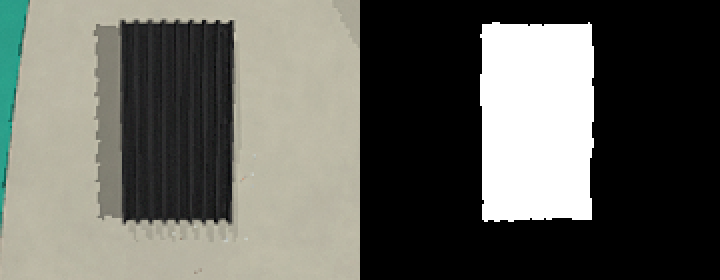

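>>> {"op": "servo_tool", "data": {
  "rows": [
    [66,[20.1,3.1,38.4],[0,0,-0.3]],
    [66,[20.1,3.1,38.4],[0,0,0]],
    [66,[20.1,3.1,38.4],[0,0,0]],
    [66,[0,0,35],[0,0,0]],
    [66,[0,0,18],[0,0,0]],
    [66,[0,0,6],[0,0,0]],
    [62,[0,0,2],[0,0,0]],
    [60,[0,0,0],[0,0,0]]
  ]
}}

```text
clock: 20.92
eef_pos: [499.7, 15.7, -0.1]
tcp_rot: [3.14, 0.0, 1.712]
contact_force: [0.1, -0.6, -0.2]
opening: 0.7
```

>>> {"op": "servo_tool", "data": {
  "rows": [
    [58,[0,0,0],[0,0,0]],
    [50,[0,0,0],[0,0,0]],
    [50,[0,0,0],[0,0,0]],
    [50,[0,0,0],[0,0,0]]
  ]
}}

```text
clock: 21.42
eef_pos: [499.7, 15.9, 0.1]
tcp_rot: [3.14, 0.0, 1.712]
contact_force: [-1.2, -1.4, 5.6]
opening: 0.624
```

>>> {"op": "servo_tool", "data": {
  "rows": [
    [50,[0,0,-2],[0,0,0]],
    [50,[0,0,-10],[0,0,0]],
    [50,[0,0,-30],[0,0,0]],
    [50,[0,0,-50],[0,0,0]],
    [50,[0,0,-30],[0,0,0]],
    [50,[0,0,0],[0,0,0]]
  ]
}}

```text
clock: 22.18
eef_pos: [500.8, 16.0, 124.0]
tcp_rot: [3.136, 0.001, 1.712]
contact_force: [0.6, 0.4, -1.6]
opening: 0.624
```

```bash
python3 -c "
from h import *
st();plan(n2w(-5.3,2.2,125),98.75,8,50)"
```

```text
22.18 nest [-28.66 322.33 129.  ] yaw-nest -0.64 F [ 0.6  0.4 -1.6] op mm 53.3
at [500.8  16.  124. ] 98.11  rows: [[50, [-40.0, 3.4, 0.5], [0, 0, np.float64(-0.08)]], [50, [-40.0, 3.3, 0.5], [0, 0, np.float64(-0.08)]], [50, [-40.0, 3.3, 0.5], [0, 0, np.float64(-0.08)]], [50, [-40.0, 3.2, 0.5], [0, 0, np.float64(-0.08)]], [50, [-40.0, 3.1, 0.5], [0, 0, np.float64(-0.08)]], [50, [-40.0, 3.1, 0.5], [0, 0, np.float64(-0.08)]], [50, [-40.0, 3.0, 0.5], [0, 0, np.float64(-0.08)]], [50, [-40.0, 3.0, 0.5], [0, 0, np.float64(-0.08)]]]
```

```bash
python3 -c "
from h import *
im=grab_frame('top');cv2.imwrite('pics/t2.png',cv2.resize(im[165:265,360:460],None,fx=5,fy=5,interpolation=2))
r=rect('top','ceramic_plate',27);print(w2n([*(np.array(r[0][0])+[0.3,-5]),0]).round(1))"
```

```text
ceramic_plate conf 0.61 ctr [ 571.5 -294. ] size [ 56.5 100.9] long-axis deg 97.58 px [412. 199.]
[-6.5  0.1  5. ]
```

View pics/t2.png

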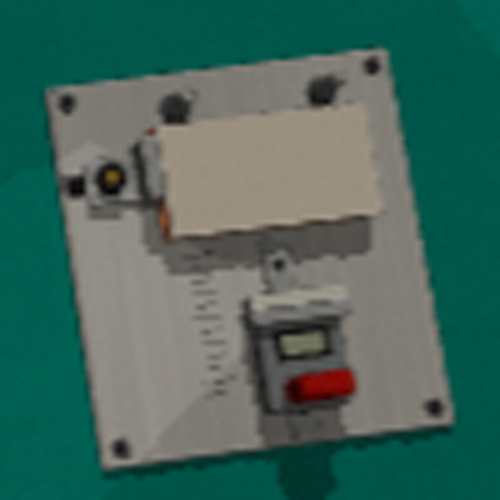

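>>> {"op": "servo_tool", "data": {
  "rows": [
    [50,[-20,1.7,0],[0,0,0]],
    [50,[-40,3.3,0.5],[0,0,-0.1]],
    [50,[-40,3.3,0.5],[0,0,-0.1]],
    [50,[-40,3.2,0.5],[0,0,-0.1]],
    [50,[-40,3.1,0.5],[0,0,-0.1]],
    [50,[-40,3.1,0.5],[0,0,-0.1]],
    [50,[-40,3,0.5],[0,0,-0.1]],
    [50,[-40,3,0.5],[0,0,0]]
  ]
}}

```text
clock: 23.28
eef_pos: [565.4, -278.2, 115.6]
tcp_rot: [-3.139, -0.002, 1.723]
contact_force: [0.2, -0.2, -1.8]
opening: 0.626
```

>>> {"op": "servo_tool", "data": {
  "rows": [
    [50,[-20,1.5,0],[0,0,0]],
    [50,[0,0,0],[0,0,0]],
    [50,[0,0,0],[0,0,0]]
  ]
}}

```text
clock: 23.65
eef_pos: [570.1, -295.7, 116.9]
tcp_rot: [-3.14, -0.002, 1.723]
contact_force: [0.1, -0.1, -1.2]
opening: 0.623
```

```bash
python3 -c "
from h import *
st()"
```

```text
23.65 nest [ -7.6    3.75 121.93] yaw-nest -0.03 F [ 0.1 -0.1 -1.2] op mm 53.2
```

>>> {"op": "servo_tool", "data": {
  "rows": [
    [50,[-2,1.7,15],[0,0,0]],
    [50,[0,0,30],[0,0,0]],
    [50,[0,0,25],[0,0,0]],
    [50,[0,0,10],[0,0,0]],
    [50,[0,0,4],[0,0,0]],
    [50,[0,0,2],[0,0,0]],
    [50,[0,0,0],[0,0,0]]
  ]
}}

```text
clock: 24.52
eef_pos: [573.3, -298.8, 32.5]
tcp_rot: [3.141, 0.001, 1.723]
contact_force: [0.5, -0.2, -2.2]
opening: 0.623
```

>>> {"op": "servo_tool", "data": {
  "rows": [
    [50,[0,0,1],[0,0,0]],
    [50,[0,0,0],[0,0,0]]
  ]
}}

```text
clock: 24.78
eef_pos: [573.0, -298.7, 31.1]
tcp_rot: [3.141, 0.0, 1.723]
contact_force: [-0.6, 0.5, -1.3]
opening: 0.62
```

>>> {"op": "servo_tool", "data": {
  "rows": [
    [50,[0,0,0.8],[0,0,0]],
    [50,[0,0,0],[0,0,0]]
  ]
}}

```text
clock: 25.02
eef_pos: [572.8, -298.7, 30.0]
tcp_rot: [-3.142, -0.0, 1.723]
contact_force: [-0.3, 0.2, -1.8]
opening: 0.629
```

>>> {"op": "servo_tool", "data": {
  "rows": [
    [50,[0,0,0.6],[0,0,0]],
    [50,[0,0,0],[0,0,0]]
  ]
}}

```text
clock: 25.28
eef_pos: [572.8, -298.6, 29.3]
tcp_rot: [-3.141, -0.0, 1.723]
contact_force: [0.9, 0.4, -0.5]
opening: 0.626
```

>>> {"op": "servo_tool", "data": {
  "rows": [
    [50,[0.5,0,1],[0,0,0]],
    [50,[0,0,0],[0,0,0]]
  ]
}}

```text
clock: 25.52
eef_pos: [572.7, -298.1, 28.3]
tcp_rot: [-3.141, -0.0, 1.723]
contact_force: [-0.2, -0.7, -1.8]
opening: 0.623
```

>>> {"op": "servo_tool", "data": {
  "rows": [
    [50,[0,0,0.7],[0,0,0]],
    [50,[0,0,0],[0,0,0]]
  ]
}}

```text
clock: 25.78
eef_pos: [572.7, -298.1, 27.6]
tcp_rot: [-3.142, -0.0, 1.723]
contact_force: [0.6, -1.1, -0.7]
opening: 0.626
```

>>> {"op": "servo_tool", "data": {
  "rows": [
    [50,[0,0,0.6],[0,0,0]],
    [50,[0,0,0],[0,0,0]]
  ]
}}

```text
clock: 26.02
eef_pos: [572.8, -298.2, 27.3]
tcp_rot: [3.142, 0.0, 1.723]
contact_force: [-0.9, 0.0, 2.3]
opening: 0.622
```

>>> {"op": "servo_tool", "data": {
  "rows": [
    [50,[0,0,0.5],[0,0,0]],
    [50,[0,0,0],[0,0,0]]
  ]
}}

```text
clock: 26.28
eef_pos: [572.8, -298.2, 27.3]
tcp_rot: [3.141, 0.0, 1.723]
contact_force: [-3.2, 1.4, 6.9]
opening: 0.621
```

>>> {"op": "servo_tool", "data": {
  "rows": [
    [54,[0,0,-0.5],[0,0,0]],
    [58,[0,0,0],[0,0,0]],
    [64,[0,0,0],[0,0,0]],
    [66,[0,0,-10],[0,0,0]],
    [66,[0,0,-40],[0,0,0]],
    [40,[-15,0,-40],[0,0,0]],
    [10,[-30,0,-10],[0,0,0]],
    [0,[-30,0,0],[0,0,0]]
  ]
}}

```text
clock: 27.28
eef_pos: [585.2, -373.5, 129.7]
tcp_rot: [3.139, 0.002, 1.723]
contact_force: [0.1, 0.4, -0.8]
opening: 0.133
```

```bash
python3 - <<'E'
from h import *
st();C=get_calibration("wrist");im=grab_frame("wrist");cv2.imwrite("pics/w5.png",im[0:330,120:520])
r=rect("wrist","heat_sink",46,C);print(w2n([*r[0][0],0]).round(1))
E
```

```text
27.27 nest [ -4.49 -75.49 134.74] yaw-nest -0.01 F [ 0.1  0.4 -0.8] op mm 11.3
heat_sink conf 0.64 ctr [ 572.2 -298.7] size [54.2 99.1] long-axis deg 98.7 px [317.  98.]
[-6.1  0.4  5. ]
```

View pics/w5.png

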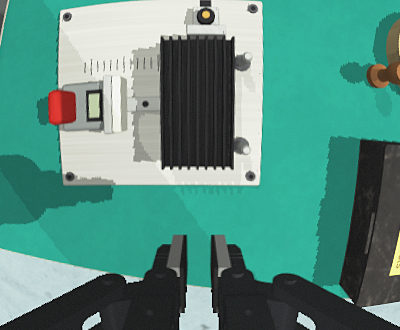

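>>> {"op": "servo_tool", "data": {
  "rows": [
    [0,[0,-1,40],[0,0,0]],
    [0,[0,0,40],[0,0,0]],
    [0,[0,0,30],[0,0,0]],
    [0,[0,0,9],[0,0,0]],
    [0,[6,0,0],[0,0,0]],
    [0,[4,0,0],[0,0,0]],
    [0,[2,0,0],[0,0,0]],
    [0,[0,0,0],[0,0,0]]
  ]
}}

```text
clock: 28.38
eef_pos: [581.7, -360.6, 9.0]
tcp_rot: [3.141, 0.001, 1.723]
contact_force: [0.1, -0.4, -0.2]
opening: -0.002
```

```bash
python3 -c "
from h import *
st()"
```

```text
28.38 nest [ -5.99 -62.22  13.98] yaw-nest -0.03 F [ 0.1 -0.4 -0.2] op mm -0.2
```

>>> {"op": "servo_tool", "data": {
  "rows": [
    [0,[1.5,0,0],[0,0,0]],
    [0,[1.5,0,0],[0,0,0]],
    [0,[1,0,0],[0,0,0]],
    [0,[1,0,0],[0,0,0]],
    [0,[0,0,0],[0,0,0]]
  ]
}}

```text
clock: 29.0
eef_pos: [580.7, -355.8, 8.2]
tcp_rot: [3.141, 0.0, 1.723]
contact_force: [0.4, -1.6, 0.9]
opening: 0.003
```

>>> {"op": "servo_tool", "data": {
  "rows": [
    [0,[0.6,0,0],[0,0,0]],
    [0,[0,0,0],[0,0,0]]
  ]
}}

```text
clock: 29.25
eef_pos: [580.6, -355.2, 8.2]
tcp_rot: [3.141, 0.0, 1.723]
contact_force: [-0.2, -3.0, 0.9]
opening: 0.001
```

>>> {"op": "servo_tool", "data": {
  "rows": [
    [0,[0.5,0,0],[0,0,0]],
    [0,[0,0,0],[0,0,0]]
  ]
}}

```text
clock: 29.5
eef_pos: [580.6, -354.9, 8.2]
tcp_rot: [3.141, 0.001, 1.723]
contact_force: [1.3, -5.5, 0.9]
opening: -0.001
```

>>> {"op": "servo_tool", "data": {
  "rows": [
    [0,[0.5,0,0],[0,0,0]],
    [0,[0,0,0],[0,0,0]]
  ]
}}

```text
clock: 29.75
eef_pos: [580.6, -354.9, 8.2]
tcp_rot: [3.141, 0.001, 1.723]
contact_force: [1.1, -7.7, -0.6]
opening: 0.0
```

```bash
python3 -c "
from h import *
st()"
```

```text
29.75 nest [ -6.26 -56.37  13.21] yaw-nest -0.03 F [ 1.1 -7.7 -0.6] op mm 0.0
```

>>> {"op": "servo_tool", "data": {
  "rows": [
    [0,[-6,0,0],[0,0,0]],
    [0,[-6,0,-30],[0,0,0]],
    [0,[0,0,-50],[0,0,0]],
    [0,[0,-20,-20],[0,0,0]],
    [0,[20,-45,0],[0,0,0]],
    [0,[28,-50,0],[0,0,0]],
    [0,[20,-37,0],[0,0,0]],
    [0,[0,0,0],[0,0,0]]
  ]
}}

```text
clock: 30.75
eef_pos: [418.4, -319.8, 107.7]
tcp_rot: [-3.139, -0.003, 1.722]
contact_force: [0.7, -0.6, 0.6]
opening: -0.001
```

>>> {"op": "servo_tool", "data": {
  "rows": [
    [0,[0,0,30],[0,0,0]],
    [0,[0,0,30],[0,0,0]],
    [0,[0,0,9],[0,0,0]],
    [0,[0,0,0],[0,0,0]]
  ]
}}

```text
clock: 31.25
eef_pos: [422.0, -321.7, 38.8]
tcp_rot: [-3.141, -0.001, 1.723]
contact_force: [0.0, -0.0, 0.5]
opening: -0.003
```

```bash
python3 - <<'E'
from h import *
st()
E
```

```text
31.25 nest [-158.      0.55   43.79] yaw-nest -0.03 F [ 0.  -0.   0.5] op mm -0.3
```

>>> {"op": "servo_tool", "data": {
  "rows": [
    [0,[0,4,0],[0,0,0]],
    [0,[0,4,0],[0,0,0]],
    [0,[0,4,0],[0,0,0]],
    [0,[0,5,0],[0,0,0]],
    [0,[0,6,0],[0,0,0]],
    [0,[0,6,0],[0,0,0]],
    [0,[0,6,0],[0,0,0]],
    [0,[0,6,0],[0,0,0]]
  ]
}}

```text
clock: 32.25
eef_pos: [462.2, -315.5, 39.1]
tcp_rot: [-3.141, -0.0, 1.723]
contact_force: [-2.2, -2.5, 1.8]
opening: -0.003
```

```bash
python3 - <<'E'
from h import *
st()
im=grab_frame('top');cv2.imwrite('pics/t3.png',cv2.resize(im[165:265,360:460],None,fx=5,fy=5,interpolation=2))
C=get_calibration("wrist");im=grab_frame("wrist");cv2.imwrite("pics/w6.png",im[0:330,200:600])
r=rect("wrist","heat_sink",46,C);print(w2n([*r[0][0],0]).round(1))
E
```

```text
32.25 nest [-117.31    0.55   44.08] yaw-nest -0.04 F [-2.2 -2.5  1.8] op mm -0.2
heat_sink conf 0.85 ctr [ 566.5 -295.4] size [ 64.6 101. ] long-axis deg 99.04 px [507. 227.]
[-11.1   4.5   5. ]
```

View pics/w6.png

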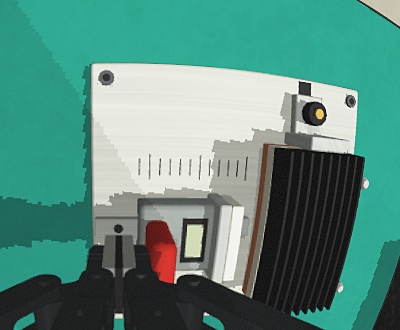

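>>> {"op": "servo_tool", "data": {
  "rows": [
    [0,[0,4,0],[0,0,0]],
    [0,[0,4,0],[0,0,0]],
    [0,[0,3,0],[0,0,0]],
    [0,[0,2,0],[0,0,0]],
    [0,[0,2,0],[0,0,0]],
    [0,[0,0,0],[0,0,0]]
  ]
}}

```text
clock: 33.15
eef_pos: [477.2, -313.1, 39.0]
tcp_rot: [3.141, -0.0, 1.723]
contact_force: [-1.9, -0.5, -1.1]
opening: 0.0
```

>>> {"op": "servo_tool", "data": {
  "rows": [
    [0,[0,1.5,0],[0,0,0]],
    [0,[0,1.5,0],[0,0,0]],
    [0,[0,0,0],[0,0,0]]
  ]
}}

```text
clock: 33.52
eef_pos: [480.0, -312.7, 39.0]
tcp_rot: [3.142, -0.0, 1.723]
contact_force: [-1.8, -0.1, -1.3]
opening: 0.001
```

>>> {"op": "servo_tool", "data": {
  "rows": [
    [0,[0,1,0],[0,0,0]],
    [0,[0,1,0],[0,0,0]],
    [0,[0,0,0],[0,0,0]]
  ]
}}

```text
clock: 33.9
eef_pos: [481.9, -312.4, 39.0]
tcp_rot: [-3.142, -0.0, 1.723]
contact_force: [-2.6, 0.2, -1.8]
opening: 0.003
```

```bash
python3 - <<'E'
from h import *
st()
E
```

```text
33.9 nest [-97.29   0.58  44.04] yaw-nest -0.04 F [-2.6  0.2 -1.8] op mm 0.2
```

>>> {"op": "servo_tool", "data": {
  "rows": [
    [0,[0,1,0],[0,0,0]],
    [0,[0,1,0],[0,0,0]],
    [0,[0,0,0],[0,0,0]]
  ]
}}

```text
clock: 34.28
eef_pos: [482.9, -312.3, 39.0]
tcp_rot: [-3.14, -0.0, 1.723]
contact_force: [-7.4, -2.0, 1.4]
opening: -0.002
```

>>> {"op": "servo_tool", "data": {
  "rows": [
    [0,[0,1,0],[0,0,0]],
    [0,[0,1,0],[0,0,0]],
    [0,[0,0,0],[0,0,0]]
  ]
}}

```text
clock: 34.65
eef_pos: [484.6, -312.0, 39.0]
tcp_rot: [-3.139, -0.001, 1.723]
contact_force: [-8.1, -3.4, 1.5]
opening: -0.0
```

>>> {"op": "servo_tool", "data": {
  "rows": [
    [0,[0,0.7,0],[0,0,0]],
    [0,[0,0.6,0],[0,0,0]],
    [0,[0,0,0],[0,0,0]]
  ]
}}

```text
clock: 35.02
eef_pos: [485.8, -311.8, 39.0]
tcp_rot: [-3.139, -0.001, 1.723]
contact_force: [-9.2, -3.7, 2.9]
opening: 0.004
```

>>> {"op": "servo_tool", "data": {
  "rows": [
    [0,[0,0.5,0],[0,0,0]],
    [0,[0,0.5,0],[0,0,0]],
    [0,[0,0,0],[0,0,0]]
  ]
}}

```text
clock: 35.4
eef_pos: [486.7, -311.7, 39.0]
tcp_rot: [-3.139, -0.001, 1.723]
contact_force: [-9.6, -3.8, 1.2]
opening: -0.003
```

>>> {"op": "servo_tool", "data": {
  "rows": [
    [0,[0,0.6,0],[0,0,0]],
    [0,[0,0.6,0],[0,0,0]],
    [0,[0,0,0],[0,0,0]]
  ]
}}

```text
clock: 35.78
eef_pos: [487.9, -311.5, 39.0]
tcp_rot: [-3.139, -0.001, 1.723]
contact_force: [-8.8, -3.4, 2.5]
opening: 0.002
```

>>> {"op": "servo_tool", "data": {
  "rows": [
    [0,[0,0.5,0],[0,0,0]],
    [0,[0,0.5,0],[0,0,0]],
    [0,[0,0,0],[0,0,0]]
  ]
}}

```text
clock: 36.15
eef_pos: [488.7, -311.4, 39.0]
tcp_rot: [-3.139, -0.001, 1.723]
contact_force: [-10.6, -3.0, 1.9]
opening: 0.002
```

>>> {"op": "servo_tool", "data": {
  "rows": [
    [0,[0,0.4,0],[0,0,0]],
    [0,[0,0.4,0],[0,0,0]],
    [0,[0,0,0],[0,0,0]]
  ]
}}

```text
clock: 36.52
eef_pos: [489.0, -311.3, 39.0]
tcp_rot: [-3.138, -0.001, 1.723]
contact_force: [-13.5, -5.1, 4.9]
opening: -0.002
```

>>> {"op": "servo_tool", "data": {
  "rows": [
    [0,[0,0.4,0],[0,0,0]],
    [0,[0,0,0],[0,0,0]]
  ]
}}

```text
clock: 36.78
eef_pos: [489.0, -311.3, 39.0]
tcp_rot: [-3.137, -0.001, 1.723]
contact_force: [-14.2, -5.9, 5.3]
opening: 0.001
```

>>> {"op": "servo_tool", "data": {
  "rows": [
    [0,[0,-2,0],[0,0,0]],
    [0,[0,-8,0],[0,0,0]],
    [0,[0,0,-40],[0,0,0]],
    [0,[-15,0,-40],[0,0,0]],
    [0,[-30,30,-10],[0,0,0]],
    [0,[-30,40,0],[0,0,0]],
    [0,[0,30,0],[0,0,0]],
    [0,[0,0,0],[0,0,0]]
  ]
}}

```text
clock: 37.78
eef_pos: [593.9, -371.4, 129.1]
tcp_rot: [3.14, 0.001, 1.724]
contact_force: [-0.4, 0.3, -0.3]
opening: -0.001
```

```bash
python3 - <<'E'
from h import *
st();C=get_calibration("wrist");im=grab_frame("wrist")
r=rect("wrist","heat_sink",46,C);print(w2n([*r[0][0],0]).round(1))
cv2.imwrite("pics/w7.png",cv2.resize(im[0:220,170:420],None,fx=2.5,fy=2.5,interpolation=2))
E
```

```text
37.77 nest [  4.33 -74.76 134.13] yaw-nest 0.02 F [-0.4  0.3 -0.3] op mm -0.1
heat_sink conf 0.89 ctr [ 578.5 -295.3] size [54.2 99. ] long-axis deg 98.64 px [314.  98.]
[0.8 2.9 5. ]
```

View pics/w7.png

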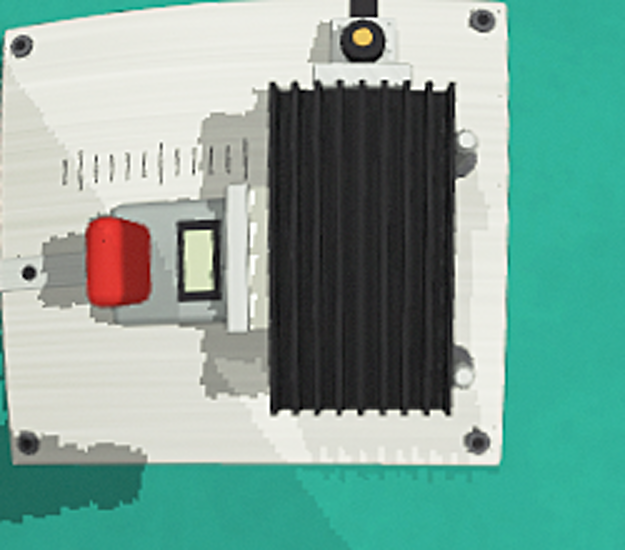

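>>> {"op": "servo_tool", "data": {
  "rows": [
    [0,[0,-3,40],[0,0,0]],
    [0,[0,0,40],[0,0,0]],
    [0,[0,0,30],[0,0,0]],
    [0,[0,0,9],[0,0,0]],
    [0,[7,0,0],[0,0,0]],
    [0,[5,0,0],[0,0,0]],
    [0,[3,0,0],[0,0,0]],
    [0,[0,0,0],[0,0,0]]
  ]
}}

```text
clock: 38.88
eef_pos: [587.0, -357.0, 10.9]
tcp_rot: [3.141, 0.001, 1.723]
contact_force: [0.4, 0.7, -0.2]
opening: -0.002
```

```bash
python3 -c "
from h import *
st()"
```

```text
38.88 nest [ -0.28 -59.45  15.94] yaw-nest -0.01 F [ 0.4  0.7 -0.2] op mm -0.1
```

>>> {"op": "servo_tool", "data": {
  "rows": [
    [0,[1,0,1],[0,0,0]],
    [0,[1,0,1],[0,0,0]],
    [0,[0,0,0],[0,0,0]]
  ]
}}

```text
clock: 39.25
eef_pos: [586.1, -355.1, 7.9]
tcp_rot: [-3.141, -0.0, 1.723]
contact_force: [0.7, -0.2, -0.5]
opening: 0.002
```

>>> {"op": "servo_tool", "data": {
  "rows": [
    [0,[0.6,0,0],[0,0,0]],
    [0,[0,0,0],[0,0,0]]
  ]
}}

```text
clock: 39.5
eef_pos: [586.1, -354.6, 8.0]
tcp_rot: [-3.142, -0.0, 1.723]
contact_force: [0.5, 0.2, 0.6]
opening: -0.0
```

>>> {"op": "servo_tool", "data": {
  "rows": [
    [0,[0.5,0,0],[0,0,0]],
    [0,[0,0,0],[0,0,0]]
  ]
}}

```text
clock: 39.75
eef_pos: [586.1, -354.1, 8.1]
tcp_rot: [3.142, 0.0, 1.723]
contact_force: [-0.1, -0.5, 0.5]
opening: 0.002
```

>>> {"op": "servo_tool", "data": {
  "rows": [
    [0,[0.5,0,0],[0,0,0]],
    [0,[0,0,0],[0,0,0]]
  ]
}}

```text
clock: 40.0
eef_pos: [586.1, -354.1, 8.1]
tcp_rot: [3.141, 0.001, 1.723]
contact_force: [-0.2, -3.4, -1.2]
opening: -0.001
```

```bash
python3 -c "
from h import *
st()"
```

```text
40.0 nest [ -0.69 -56.42  13.12] yaw-nest -0.04 F [-0.2 -3.4 -1.2] op mm -0.1
```

>>> {"op": "servo_tool", "data": {
  "rows": [
    [0,[0.5,0,0],[0,0,0]],
    [0,[0.4,0,0],[0,0,0]],
    [0,[0,0,0],[0,0,0]]
  ]
}}

```text
clock: 40.38
eef_pos: [586.1, -354.0, 8.2]
tcp_rot: [3.141, 0.002, 1.723]
contact_force: [1.3, -8.5, -3.5]
opening: -0.001
```

>>> {"op": "servo_tool", "data": {
  "rows": [
    [0,[-6,0,0],[0,0,0]],
    [0,[-6,0,-30],[0,0,0]],
    [0,[0,0,-50],[0,0,0]],
    [0,[0,-20,-20],[0,0,0]],
    [0,[20,-32,0],[0,0,0]],
    [0,[28,-32,0],[0,0,0]],
    [0,[20,-20,0],[0,0,0]],
    [0,[0,0,0],[0,0,0]]
  ]
}}

```text
clock: 41.38
eef_pos: [473.0, -311.8, 108.2]
tcp_rot: [-3.141, -0.002, 1.723]
contact_force: [0.2, -1.0, 0.2]
opening: -0.001
```

>>> {"op": "servo_tool", "data": {
  "rows": [
    [0,[0,0,30],[0,0,0]],
    [0,[0,0,30],[0,0,0]],
    [0,[0,0,9],[0,0,0]],
    [0,[0,0,0],[0,0,0]]
  ]
}}

```text
clock: 41.88
eef_pos: [475.0, -313.2, 38.9]
tcp_rot: [-3.141, -0.001, 1.723]
contact_force: [-0.1, 0.3, 0.2]
opening: -0.001
```

```bash
python3 -c "
from h import *
st()"
```

```text
41.88 nest [-104.33    0.85   43.87] yaw-nest -0.04 F [-0.1  0.3  0.2] op mm -0.1
```

>>> {"op": "servo_tool", "data": {
  "rows": [
    [0,[0,5,0],[0,0,0]],
    [0,[0,5,0],[0,0,0]],
    [0,[0,2,0],[0,0,0]],
    [0,[0,1,0],[0,0,0]],
    [0,[0,0,0],[0,0,0]]
  ]
}}

```text
clock: 42.5
eef_pos: [487.5, -311.1, 39.2]
tcp_rot: [3.142, 0.0, 1.723]
contact_force: [-0.1, 1.1, 0.3]
opening: -0.001
```

>>> {"op": "servo_tool", "data": {
  "rows": [
    [0,[0,1,0],[0,0,0]],
    [0,[0,0.5,0],[0,0,0]],
    [0,[0,0,0],[0,0,0]]
  ]
}}

```text
clock: 42.88
eef_pos: [488.6, -310.9, 39.0]
tcp_rot: [-3.141, -0.0, 1.723]
contact_force: [-1.5, -0.9, 1.5]
opening: -0.0
```

>>> {"op": "servo_tool", "data": {
  "rows": [
    [0,[0,0.8,0],[0,0,0]],
    [0,[0,0,0],[0,0,0]]
  ]
}}

```text
clock: 43.12
eef_pos: [488.7, -310.8, 39.0]
tcp_rot: [-3.14, -0.0, 1.723]
contact_force: [-5.5, -1.6, 4.1]
opening: -0.0
```

>>> {"op": "servo_tool", "data": {
  "rows": [
    [0,[0,0.8,0],[0,0,0]],
    [0,[0,0,0],[0,0,0]]
  ]
}}

```text
clock: 43.38
eef_pos: [488.8, -310.8, 39.0]
tcp_rot: [-3.139, -0.001, 1.723]
contact_force: [-8.9, -2.8, 5.5]
opening: -0.002
```

>>> {"op": "servo_tool", "data": {
  "rows": [
    [0,[0,0.8,0],[0,0,0]],
    [0,[0,0.6,0],[0,0,0]],
    [0,[0,0,0],[0,0,0]]
  ]
}}

```text
clock: 43.75
eef_pos: [488.9, -310.7, 39.0]
tcp_rot: [-3.137, -0.001, 1.723]
contact_force: [-15.7, -6.3, 8.9]
opening: -0.002
```

>>> {"op": "servo_tool", "data": {
  "rows": [
    [0,[0,0.5,0],[0,0,0]],
    [0,[0,0.5,0],[0,0,0]],
    [0,[0,0,0],[0,0,0]]
  ]
}}

```text
clock: 44.12
eef_pos: [488.9, -310.7, 39.0]
tcp_rot: [-3.135, -0.002, 1.724]
contact_force: [-19.2, -7.6, 13.7]
opening: -0.004
```

>>> {"op": "servo_tool", "data": {
  "rows": [
    [0,[0,-1,0],[0,0,0]],
    [0,[0,-1,0],[0,0,0]],
    [0,[0,-3,0],[0,0,0]],
    [0,[0,-8,0],[0,0,0]],
    [0,[0,0,-40],[0,0,0]],
    [0,[0,0,-50],[0,0,0]],
    [0,[-30,30,0],[0,0,0]],
    [0,[-50,50,0],[0,0,0]]
  ]
}}

```text
clock: 45.12
eef_pos: [565.2, -374.7, 130.6]
tcp_rot: [3.14, 0.001, 1.723]
contact_force: [1.2, -0.5, 0.2]
opening: 0.002
```

```bash
python3 - <<'E'
from h import *
st();C=get_calibration("wrist");im=grab_frame("wrist")
r=rect("wrist","heat_sink",46,C);print(w2n([*r[0][0],0]).round(1))
cv2.imwrite("pics/w8.png",cv2.resize(im[0:220,170:420],None,fx=2.5,fy=2.5,interpolation=2))
E
```

```text
45.12 nest [-24.5  -73.64 135.58] yaw-nest -0.03 F [ 1.2 -0.5  0.2] op mm 0.2
heat_sink conf 0.61 ctr [ 578.7 -294.8] size [54.8 99.4] long-axis deg 99.16 px [353. 100.]
[1.  3.3 5. ]
```

View pics/w8.png

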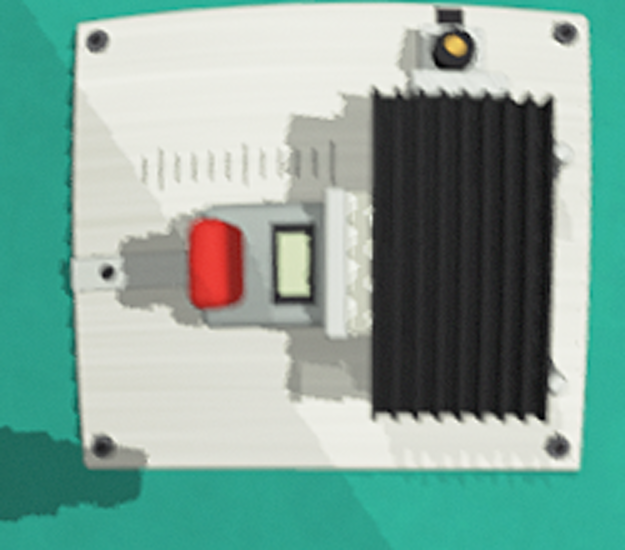

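>>> {"op": "servo_tool", "data": {
  "rows": [
    [0,[0,0,-20],[0,0,0]],
    [0,[0,0,0],[0,0,0]],
    [0,[0,0,0],[0,0,0]]
  ]
}}

```text
clock: 45.6
eef_pos: [564.0, -373.9, 149.7]
tcp_rot: [3.141, 0.0, 1.723]
contact_force: [-0.7, 0.9, 0.1]
opening: 0.003
```

```bash
python3 -c "
from h import *
st();print(sign_off())"
```

```text
45.6 nest [-25.52 -72.65 154.73] yaw-nest -0.03 F [-0.7  0.9  0.1] op mm 0.2
the job is handed in; nothing more can be done
None
```

The stack is assembled in the nest with the jaw left shut. I handed it in at 45.6 s of the 72 s allowed, and no verdict was reported.

**What I did:**
- I pushed the copper against the end stop, then set the ceramic and the heat sink on it. Both were lowered until they touched (about 10 N and 7 N measured).
- I pushed all three layers together against the stop, then pushed the jaw from behind until the pile stood on the pins.
- I checked the stop side again with an 8.5 N push, then pressed the jaw a last time to about 20 N (about 17 N of that on the pile) and let go.

**Last checks:**
- **Stop:** the repeat push stopped within 0.1 mm of the earlier ones (-56.42 against -56.37 mm) and met firm resistance at once, so all three layers were on the stop. The highest push measured was 8.5 N, well under the stop's 18 N holding limit.
- **Jaw:** it stopped at the same place on both presses, with the arm reading x = 489 mm each time.
- **Squareness:** the last picture shows the heat sink against both pins and the stop. Its measured angle was 99.2°, within about half a degree of the nest's 98.75°.
- **Nest position:** the camera put the heat sink's centre 1.0 mm past its place against the pins. The pins make that impossible, so I take it as calibration error. My nest frame was only good to 1–2 mm.

**Not checked:**
- I could not measure the force the jaw pad keeps on the pile after release. It relies on the jaw's friction holding it.
- The ceramic and copper were not seen separately under the heat sink at the end.

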